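Count to the third gap and slide the tin in

TASK

Starting at the end of the rack where the yellow lemon stands, run a fingertip along the row of springy red tabs so that it flicks over the first, second and third tab in turn, and stop there, at the third gap, without running on over the tabs further along. Then push the blue tin along the tray with the fingers until it lies in front of that third gap (filled gaps count too), and push it straight in, fully home against the back board. Only push the tin, never lift or tip it, and leave all the other goods where they are.

Things in the scene. Friction and masses are not known exactly. Their poses are not given: they have to be found in the camera images.
- rack: Wooden counter rack fixed to the table, 176 mm (x) by 410 mm (y). Origin: on the table surface, middle of the open tray along its front. x points from the tray into the gaps (away from the robot), y along the rack, z up. Base board x -60 to 116 mm, its top (z 10 mm) is the floor of tray and gaps. Tray's front lip x -60 to -52 mm, top at z 16 mm.
- dividers (a point): Nose tip of the middle one of seven white dividers, on the floor at rack x 44, y 0 mm. They stand at y 156, 104, 52, 0, -52, -104, -156 mm, 8 mm thick, noses rounded, tops at z 45 mm; between them six gaps 44 mm wide. Every gap counts, filled or empty.
- back (a point): Middle of the front face of the back board that closes all gaps behind, on the floor at rack x 108, y 0 mm; its top is at z 50 mm.
- lemon: Small yellow ceramic lemon on a wooden post, 28 mm across, 51 mm high, fixed on the base board beside the rack's end where counting starts. At rack x 95 mm and y +185 or -185 mm. Origin: foot of the post.
- drum: Plain blue ceramic drum on the same post, 28 mm across, 49 mm high, fixed at the other end of the rack. Origin: foot of the post.
- tin: The blue tin with a yellow disc and two yellow stripes on its lid: a rigid box 70 mm long (its x), 35 mm wide (its y), 32 mm high, 0.1 to 0.2 kg, loose in the tray near one of its ends, its length across the tray. Origin: centre of its underside. When fully home against the back board its centre is at rack x 73 mm and its rear end stands 6 mm out past the divider noses.
- tab_a (a joint): Springy tab on the divider at rack y 156 mm: steel stem with red ball 12 mm across, hinged at rack x 56, z 45 mm, ball centre 20 mm above the hinge, ball top at z 71 mm. Rad: 0 upright, positive bends to rack -y, stops at +-1.3, springs back (0.04 N m/rad). A fingertip passing along y with its end at z 60 to 65 mm bends it (about 2 N) and slips over; flicked beyond 0.3 either way.
- tab_b (a joint): Springy tab on the divider at rack y 104 mm: steel stem with red ball 12 mm across, hinged at rack x 56, z 45 mm, ball centre 20 mm above the hinge, ball top at z 71 mm. Rad: 0 upright, positive bends to rack -y, stops at +-1.3, springs back (0.04 N m/rad). A fingertip passing along y with its end at z 60 to 65 mm bends it (about 2 N) and slips over; flicked beyond 0.3 either way.
- tab_c (a joint): Springy tab on the divider at rack y 52 mm: steel stem with red ball 12 mm across, hinged at rack x 56, z 45 mm, ball centre 20 mm above the hinge, ball top at z 71 mm. Rad: 0 upright, positive bends to rack -y, stops at +-1.3, springs back (0.04 N m/rad). A fingertip passing along y with its end at z 60 to 65 mm bends it (about 2 N) and slips over; flicked beyond 0.3 either way.
- tab_d (a joint): Springy tab on the divider at rack y 0 mm: steel stem with red ball 12 mm across, hinged at rack x 56, z 45 mm, ball centre 20 mm above the hinge, ball top at z 71 mm. Rad: 0 upright, positive bends to rack -y, stops at +-1.3, springs back (0.04 N m/rad). A fingertip passing along y with its end at z 60 to 65 mm bends it (about 2 N) and slips over; flicked beyond 0.3 either way.
- tab_e (a joint): Springy tab on the divider at rack y -52 mm: steel stem with red ball 12 mm across, hinged at rack x 56, z 45 mm, ball centre 20 mm above the hinge, ball top at z 71 mm. Rad: 0 upright, positive bends to rack -y, stops at +-1.3, springs back (0.04 N m/rad). A fingertip passing along y with its end at z 60 to 65 mm bends it (about 2 N) and slips over; flicked beyond 0.3 either way.
- tab_f (a joint): Springy tab on the divider at rack y -104 mm: steel stem with red ball 12 mm across, hinged at rack x 56, z 45 mm, ball centre 20 mm above the hinge, ball top at z 71 mm. Rad: 0 upright, positive bends to rack -y, stops at +-1.3, springs back (0.04 N m/rad). A fingertip passing along y with its end at z 60 to 65 mm bends it (about 2 N) and slips over; flicked beyond 0.3 either way.
- tab_g (a joint): Springy tab on the divider at rack y -156 mm: steel stem with red ball 12 mm across, hinged at rack x 56, z 45 mm, ball centre 20 mm above the hinge, ball top at z 71 mm. Rad: 0 upright, positive bends to rack -y, stops at +-1.3, springs back (0.04 N m/rad). A fingertip passing along y with its end at z 60 to 65 mm bends it (about 2 N) and slips over; flicked beyond 0.3 either way.
- cup: Small white cup, 44 mm across, 42 mm high, loose in the tray at the other end from the blue tin; stays. Origin: centre of its underside.
- tin_green: Green tin, same size as the blue one, already home in the gap between tab_b and tab_c; stays. Origin: centre of its underside.
- tin_orange: Orange tin, same size as the blue one, already home in the gap between tab_f and tab_g; stays. Origin: centre of its underside.
- pot: Terracotta pot dotted with coloured magnets, 132 mm wide, 110 mm high, loose on the table beside the rack; stays. Origin: centre of its underside.
- mug: Blue mug, 80 mm across, 90 mm high, loose on the table beside the rack; stays. Origin: centre of its underside.
Things that resemble listed ones, but are neither listed nor needed, are in the scene too. What is shaped like the tin but purple is not meant.

How it is judged:
On the way, in this order (a step that is already met when the one before it is completed fails the run):
1. the first tab from the lemon's end is bent over by the passing fingertip (((y of lemon in the frame of rack above 0 m and (value of joint tab_a above 0.3 rad or value of joint tab_a below -0.3 rad)) or (y of lemon in the frame of rack below 0 m and (value of joint tab_g above 0.3 rad or value of joint tab_g below -0.3 rad)))).
2. the second tab from the lemon's end is bent over by the passing fingertip (((y of lemon in the frame of rack above 0 m and (value of joint tab_b above 0.3 rad or value of joint tab_b below -0.3 rad)) or (y of lemon in the frame of rack below 0 m and (value of joint tab_f above 0.3 rad or value of joint tab_f below -0.3 rad)))).
3. the third tab from the lemon's end is bent over by the passing fingertip (((y of lemon in the frame of rack above 0 m and (value of joint tab_c above 0.3 rad or value of joint tab_c below -0.3 rad)) or (y of lemon in the frame of rack below 0 m and (value of joint tab_e above 0.3 rad or value of joint tab_e below -0.3 rad)))).
4. the blue tin is fully home in the third gap from the lemon's end (x of tin in the frame of rack above 0.067 m and z of tin in the frame of rack below 0.015 m and angle between the x axis of tin and the x axis of rack, either way round below 0.12 rad and ((y of lemon in the frame of rack above 0 m and y of tin in the frame of rack between 0.018 and 0.034 m) or (y of lemon in the frame of rack below 0 m and y of tin in the frame of rack between -0.034 and -0.018 m))), for 0.2 s.
At the end, for the whole second after the job is handed in: The blue tin lies flat and at rest in the third gap counted from the lemon's end, within 6 mm of touching the back board, straight in the gap (within 0.12 rad, centre within 8 mm of the gap's middle) (all of step 4 and linear speed of tin below 0.01 m/s).
It fails at once if the blue tin is lifted (more than 12 mm above the tray floor) or tipped (z of tin in the frame of rack above 0.022 m or angle between tin's own z axis and vertical above 0.3 rad).
It fails at once if the fingertip runs on: the fifth, sixth or seventh tab from the lemon's end is bent over ((y of lemon in the frame of rack above 0 m and ((value of joint tab_e above 0.4 rad or value of joint tab_e below -0.4 rad) or (value of joint tab_f above 0.4 rad or value of joint tab_f below -0.4 rad) or (value of joint tab_g above 0.4 rad or value of joint tab_g below -0.4 rad))) or (y of lemon in the frame of rack below 0 m and ((value of joint tab_a above 0.4 rad or value of joint tab_a below -0.4 rad) or (value of joint tab_b above 0.4 rad or value of joint tab_b below -0.4 rad) or (value of joint tab_c above 0.4 rad or value of joint tab_c below -0.4 rad)))).
It fails at once if other goods are moved by more than 20 mm (distance of any of cup, tin_green, tin_orange, pot, mug from where it was at the start of the episode above 0.02 m).
It also fails if it takes over 69 s, if anything falls off the work surface, if the arm or the gripper's body presses on something with over 40 N, if the wrist force passes 120 N, or if a joint passes its speed limit or range.

ROBOT

A 6-joint arm with a two-finger parallel gripper is mounted at the origin on the work surface. World frame = base frame: x ahead of the robot, y to its left, z up, the work surface at z = 0. Lengths are in m, angles in rad, forces in N, time in s.
With the tool pointing down it reaches from about 0.35 to 0.975 m from the base axis. Payload 7.1 kg.
Tool frame: the origin (TCP) lies on the mounting face of the last link; the fingertips stand 182 mm ahead of it and the grasp point (between the pads) lies 163 mm ahead of it; z points along the fingers, x is the direction in which the jaws open and shut, and the axes are right-handed (so a half turn about z gives the same grasp; the last joint's range is limited). The gripper opens to 88 mm and grips with 3 to 60 N. Pads are 20 mm wide; open, the fingers measure 115 mm over their backs; the gripper's body (75 mm by 178 mm) begins 61 mm behind the grasp point.
Start: joints at [-0.019, 0.423, 1.63, -0, 1.089, -0.019], TCP at [0.625, 0, 0.405] pointing down, gripper open.
Joint ranges: [-3, 3], [-0.9, 2.11], [0.09, 2.58], [-1.31, 4.45], [0.11, 2.69], [-2.54, 2.54]. Speed limits (rad/s): [2.39, 2.39, 3.01, 3.14, 3.14, 3.14].

INTERFACE

Orientations are given as a unit quaternion [x, y, z, w].
In Python, from rig import manip gives the robot as it stands.
- The arm moves only by the tool servo_tool, never from a script. Its argument "moves" is a list of rows, each an object of numbers: "grip": the closure in counts, from 0 (fully open) to 255 (shut); "tx", "ty", "tz": the shift along the tool's x, y, z in mm; "rx", "ry", "rz": the turn, a rotation vector about the tool's x, y, z in degrees. A call has 1 to 12 rows; each row shifts and turns the commanded pose from where the row before left it, along the tool's axes as they then stand; what a row does not reach is not made up. A row lasts 1/8 s, in which the tool goes at most 62.5 mm and 10.7 degrees, less where a joint would pass 70% of its speed; a pose out of reach is approached as far as the arm can. A call is refused whole if a number of a shift passes 62.5 or a number of a turn 10.7, either way. A call with a gripper value outside its range is refused whole. The fingers move at their own pace and stop on an object; "grip_force" is the grip in N (left out, the last holds). Time passes only in rows, so rows that do not move let the fingers close. It gives the time, the measured TCP pose, the force and the opening at its end, in the units of the state.
- manip.observe(): the state, without advancing time (a new reading comes with each control period).
- manip.snapshot(name): name is "scene" or "side" or "wrist"; returns (picture, depth): 420x560x3 uint8, red, green, blue; 420x560 float32, m along the optical axis (not along the pixel's ray), 0 where there is no reading.
- manip.camera_params(name): a dict with "camera_matrix" (3x3 intrinsics, pixels), "pose" (4x4, takes a point from camera to world coordinates). Camera axes: x right, y down, z forward; pixel columns grow to the right and rows downward; lengths in m; the calibration is good to about 2 mm. A picture is of the moment at which its call begins: read the wrist's pose just before it. camera_params takes no time and is no camera call; for the wrist camera it gives the pose at the moment of the call.
- manip.close_job(): hands the job in, once; it reports no verdict.
The state is a dict: "clock": time; "q": joint angles; "qvel": joint speeds; "joint_efforts": joint torques, N m; "position": TCP position; "orientation": TCP orientation; "ft_force": force on the tool from outside, world axes, zero at the start; "ft_torque": the same for the moment, N m; "opening": finger opening in m.
Only numpy, scipy, OpenCV 4.12 (cv2) and the standard library are available. Lean on these libraries where they do the work, as an engineer would, in place of code of your own. Each camera call takes 0.05 s, during which the arm holds its last target. There are 200 camera calls.

## Working session

There is one attempt and no reset: what is moved stays moved. The work goes in short steps, Python scripts to look and compute and a tool call to move; the robot and the scene stay as the last step left them, time stands still between calls to the robot, and variables do not carry over. Pictures are saved under pics/ and viewed, on a budget of 10 in all, crops included, one or two more only if the job needs it, and the job is handed in when it is done.

Besides the shell and the picture viewer there is one more tool, called after "Request:" in YAML: its name, and indented under it one key for each argument. servo_tool: Moves the arm, as the interface text tells. Its arguments: {"type":"object","properties":{"moves":{"type":"array","items":{"type":"object","properties":{"grip":{"type":"number"},"tx":{"type":"number"},"ty":{"type":"number"},"tz":{"type":"number"},"rx":{"type":"number"},"ry":{"type":"number"},"rz":{"type":"number"}}}},"grip_force":{"type":"number"}},"required":["moves"]}

```bash
mkdir -p pics; cat > h.py <<'E'
import numpy as np, cv2, os
from rig import manip
def snap(n):
    P=manip.camera_params(n); im,d=manip.snapshot(n)
    return im,d,P['camera_matrix'],P['pose']
def save(im,f,s=1):
    cv2.imwrite('pics/'+f,cv2.resize(im[:,:,::-1],None,fx=s,fy=s,interpolation=cv2.INTER_CUBIC))
def ray(u,v,K,T,z):
    d=T[:3,:3]@np.linalg.solve(K,[u,v,1.]); o=T[:3,3]; return o+d*(z-o[2])/d[2]
def pt(u,v,dep,K,T):
    return (T@np.r_[np.linalg.solve(K,[u,v,1.])*dep,1])[:3]
def proj(p,K,T):
    c=np.linalg.inv(T)@np.r_[p,1]; q=K@c[:3]; return q[:2]/q[2]
def blobs(im,lo,hi,amin=15):
    hsv=cv2.cvtColor(im,cv2.COLOR_RGB2HSV); m=cv2.inRange(hsv,np.array(lo),np.array(hi))
    n,l,s,c=cv2.connectedComponentsWithStats(m)
    return [(c[i].round(1),s[i]) for i in range(1,n) if s[i,4]>=amin],l
E
python3 - <<'E'
from h import *
out=[]
for n in ('scene','side'):
    im,d,K,T=snap(n); np.savez(n,im=im,d=d,K=K,T=T); out.append(im); print(n,T.round(3).tolist(),K.round(0).tolist())
im,d,K,T=snap('wrist'); np.savez('wrist',im=im,d=d,K=K,T=T); print(T.round(3).tolist())
save(out[0],'a.png',1.4);save(out[1],'b.png',1.4);save(im,'w.png',1.4)
print(manip.observe())
E
```

```text
scene [[0.778, 0.501, -0.38, 0.899], [0.629, -0.605, 0.489, -0.502], [0.015, -0.619, -0.785, 0.874], [0.0, 0.0, 0.0, 1.0]] [[405.0, 0.0, 287.0], [0.0, 405.0, 206.0], [0.0, 0.0, 1.0]]
side [[-0.723, -0.334, 0.605, -0.28], [-0.69, 0.323, -0.647, 0.858], [0.021, -0.885, -0.464, 0.703], [0.0, 0.0, 0.0, 1.0]] [[538.0, 0.0, 273.0], [0.0, 538.0, 206.0], [0.0, 0.0, 1.0]]
[[1.0, 0.0, -0.001, 0.625], [0.0, -0.957, -0.289, 0.08], [-0.001, 0.289, -0.957, 0.383], [0.0, 0.0, 0.0, 1.0]]
{'clock': 0.15, 'q': array([-1.89786389e-02,  4.23651332e-01,  1.63048882e+00, -3.92669693e-05,
        1.08857316e+00, -1.89978044e-02]), 'qvel': array([ 0.00030584, -0.00269742, -0.00111425, -0.00050292,  0.00069764,
       -0.00079271]), 'joint_efforts': array([ 9.52650989e-04, -5.44981134e+01, -2.73919362e+01,  6.45430083e-02,
        2.04369903e-02, -3.19723256e-05]), 'position': array([6.24791101e-01, 3.85934420e-05, 4.04098942e-01]), 'orientation': array([ 9.99999843e-01,  1.86975365e-05, -5.60559187e-04,  6.74733156e-06]), 'ft_force': array([-0.30564102, -0.7151588 , -0.21550742]), 'ft_torque': array([-0.01046168, -0.02123493, -0.01543193]), 'opening': 0.08770546320471877}
```

View pics/a.png

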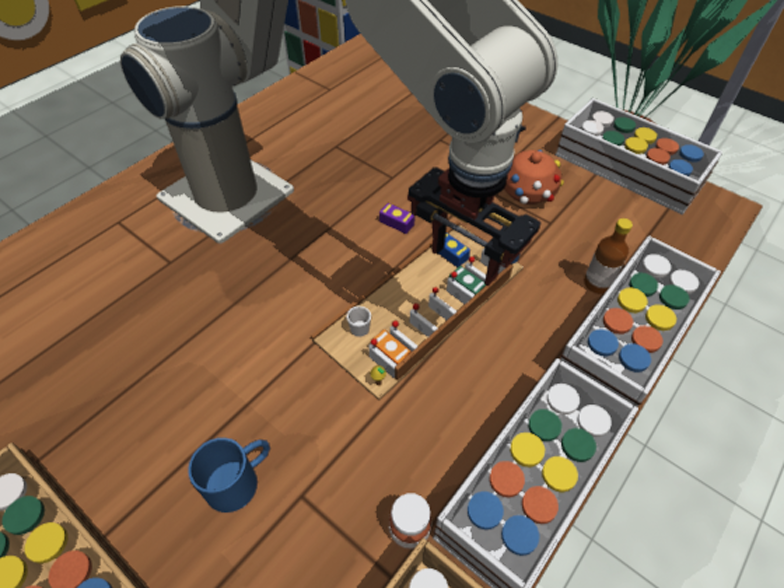

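View pics/b.png

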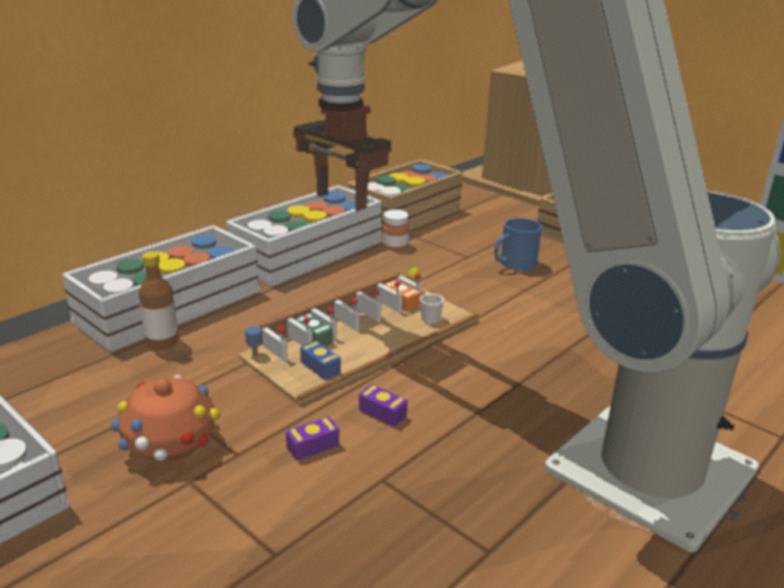

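The scene picture shows the lemon at (378,373), beside the orange tin, and the cup at (358,320) at the same end. The blue tin is at (455,248), in the tray beside the green tin at the drum end. The things that could be taken for the blue tin are the two purple tins, at (398,217) in the scene picture and at (313,437) and (383,403) in the side one. The blue mug at (225,475) and the drum at (254,335) in the side picture are also blue. I choose the blue box with the yellow disc, at (320,358) in the side picture.

View pics/w.png

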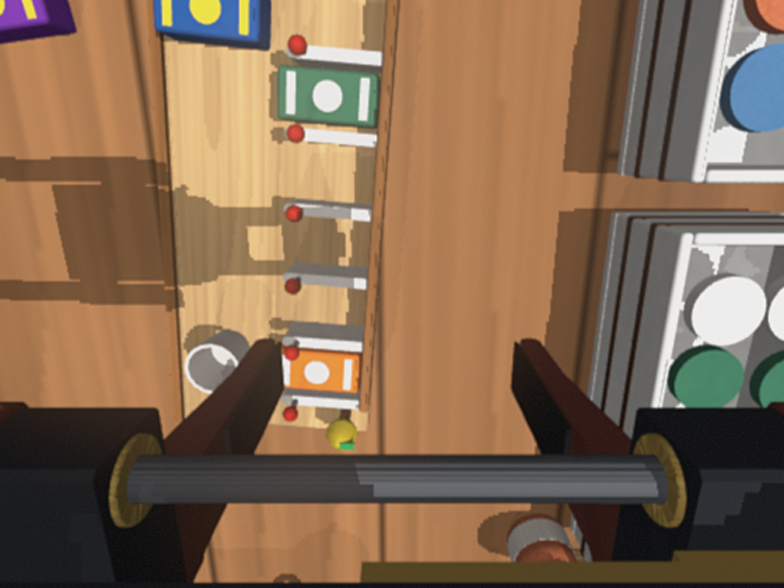

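```bash
python3 - <<'E'
from h import *
for n in ('scene','side','wrist'):
    z=np.load(n+'.npz'); im,d,K,T=[z[k] for k in('im','d','K','T')]
    for nm,lo,hi in (('red',(0,170,90),(4,255,255)),('red2',(175,170,90),(180,255,255)),('blue',(105,120,40),(120,255,255)),('yel',(22,140,100),(32,255,255)),('pur',(125,80,40),(150,255,255))):
        b,l=blobs(im,lo,hi,12)
        for c,s in b:
            u,v=c; dep=np.median(d[int(round(v))-1:int(round(v))+2,int(round(u))-1:int(round(u))+2])
            p=pt(u,v,dep,K,T)
            if .3<p[0]<.9 and abs(p[1])<.35 and p[2]<.12: print(n,nm,c,s[4],p.round(3))
E
```

```text
scene red [281.8 231. ] 12 [ 0.548 -0.069  0.07 ]
scene red [266.6 243.9] 13 [ 0.544 -0.121  0.07 ]
scene blue [324.1 180.1] 211 [0.517 0.153 0.041]
scene blue [430.1 244.4] 295 [0.845 0.109 0.089]
scene blue [453.  255.2] 319 [0.899 0.109 0.097]
scene blue [346.1 364.3] 510 [ 0.845 -0.239  0.09 ]
scene blue [371.2 382. ] 556 [ 0.898 -0.239  0.099]
scene yel [283.2 151.7] 19 [0.354 0.174 0.032]
scene yel [322.5 173.9] 22 [0.501 0.167 0.042]
scene yel [451.7 213.6] 270 [0.846 0.217 0.098]
scene yel [472.1 226.1] 282 [0.899 0.216 0.095]
scene yel [269.3 266.7] 78 [ 0.583 -0.157  0.056]
scene yel [376.5 320.4] 455 [ 0.845 -0.132  0.098]
scene yel [399.6 338.1] 481 [ 0.899 -0.133  0.095]
scene pur [283.  156.4] 267 [0.364 0.16  0.029]
side blue [223.4 253. ] 34 [0.503 0.182 0.041]
side blue [236.3 258.2] 13 [0.468 0.175 0.04 ]
side yel [218.8 151.9] 186 [ 0.865 -0.123  0.097]
side yel [116.2 186.6] 295 [0.862 0.227 0.099]
side yel [294.3 194.1] 43 [ 0.577 -0.141  0.053]
side yel [228.2 250.9] 18 [0.5   0.17  0.043]
side yel [273.4 282.6] 27 [0.353 0.175 0.033]
side yel [233.9 302.2] 12 [
[... 226 characters left out ...]
4] 112 [0.564 0.141 0.07 ]
wrist red [210.8  94.6] 90 [0.559 0.09  0.069]
wrist red [208.7 151.8] 63 [0.554 0.039 0.07 ]
wrist red [206.2 204.9] 14 [ 0.548 -0.013  0.069]
wrist red [207.9 251.8] 67 [ 0.547 -0.064  0.069]
wrist red [207.  295.2] 66 [ 0.542 -0.115  0.068]
wrist blue [149.4  14.8] 1236 [0.502 0.16  0.041]
wrist blue [543.4  63.7] 1775 [0.837 0.113 0.089]
wrist yel [0.9 3.9] 26 [0.36  0.171 0.031]
wrist yel [20.5  5.9] 72 [0.378 0.17  0.031]
wrist yel [118.5   8.4] 107 [0.474 0.165 0.04 ]
wrist yel [146.4   6.9] 294 [0.5   0.166 0.041]
wrist yel [173.8  11.9] 127 [0.524 0.162 0.041]
wrist yel [243.3 308.8] 329 [ 0.579 -0.142  0.054]
wrist pur [25.  14.1] 1236 [0.382 0.163 0.032]
```

The wrist picture shows tabs b to g as red balls at (297,45), (295,133), (294,213), (292,285), (291,352) and (290,413). The green tin is at (327,96) between b and c, and the orange tin at (317,372) between f and g. The lemon is at (341,434), the cup at (213,362), and the blue tin is cut off at (205,20). So the lemon is at rack y = -185, the order of flicking is g, f, e, and the third gap is at rack y = -26. Next I fit the rack pose.

```bash
cat >> h.py <<'E'
def reds(im):
    hsv=cv2.cvtColor(im,cv2.COLOR_RGB2HSV); m=(((hsv[...,0]<6)|(hsv[...,0]>174))&(hsv[...,1]>150)&(hsv[...,2]>70)).astype(np.uint8)
    n,l,s,c=cv2.connectedComponentsWithStats(m); return [(c[i],s[i]) for i in range(1,n) if s[i,4]>4]
def torack(p,R): c,s=np.cos(R[2]),np.sin(R[2]); d=np.array(p)[:2]-R[:2]; return np.array([c*d[0]+s*d[1],-s*d[0]+c*d[1]])
def toworld(p,R): c,s=np.cos(R[2]),np.sin(R[2]); return np.array([R[0]+c*p[0]-s*p[1],R[1]+s*p[0]+c*p[1]])
E
python3 - <<'E'
from h import *
from scipy.optimize import least_squares
R0=np.array([.498,.044,-.086]); ys=np.array([156,104,52,0,-52,-104,-156])/1e3
allp=[]
obs=[]
for n in ('scene','side','wrist'):
    z=np.load(n+'.npz'); im,d,K,T=[z[k] for k in('im','d','K','T')]
    pp=[]
    for c,s in reds(im):
        w=ray(c[0],c[1],K,T,.065); r=torack(w,R0)
        i=np.argmin(abs(ys-r[1]))
        if abs(r[1]-ys[i])<.02 and abs(r[0]-.056)<.02: pp.append((w[:2],i)); obs.append((i,n,c,K,T)); print(n,'abcdefg'[i],s[4],w.round(4),r.round(4))
    for nm,sel in((n,pp),):
        f=lambda R: np.concatenate([torack(w,R)-[.056,ys[i]] for w,i in sel])
        if len(sel)>1:
            S=least_squares(f,R0,loss='soft_l1',f_scale=.001); print(n,'RACK',S.x.round(4),abs(S.fun).max().round(4))
    allp+=pp
f=lambda R: np.concatenate([torack(w,R)-[.056,ys[i]] for w,i in allp])
S=least_squares(f,R0,loss='soft_l1',f_scale=.001); R=S.x; print('ALL',R.round(4)); np.save('R.npy',R)
# height check from two views: triangulate same ball
for i in range(7):
    o=[x for x in obs if x[0]==i]
    if len(o)>1:
        A=[];b=[]
        for _,_,c,K,T in o:
            dd=T[:3,:3]@np.linalg.solve(K,[*c,1.]); dd/=np.linalg.norm(dd); P=np.eye(3)-np.outer(dd,dd); A.append(P); b.append(P@T[:3,3])
        print('tri','abcdefg'[i],[x[1] for x in o],np.linalg.lstsq(np.vstack(A),np.hstack(b),rcond=None)[0].round(4))
# tin lid
for n in ('scene','side','wrist'):
    z=np.load(n+'.npz'); im,d,K,T=[z[k] for k in('im','d','K','T')]
    hsv=cv2.cvtColor(im,cv2.COLOR_RGB2HSV)
    vv,uu=np.nonzero(d>0); X=np.linalg.solve(K,np.vstack([uu,vv,np.ones_like(uu)]))*d[vv,uu]; W=(T[:3,:3]@X).T+T[:3,3]
    for nm,h0,h1 in (('blue',100,125),('yel',20,35)):
        m=(hsv[vv,uu,0]>h0)&(hsv[vv,uu,0]<h1)&(hsv[vv,uu,1]>110)&(abs(W[:,0]-.5)<.07)&(abs(W[:,1]-.16)<.06)&(W[:,2]>.036)&(W[:,2]<.048)
        if m.sum()>5:
            q=W[m]; r=np.array([torack(p,R) for p in q]); box=cv2.minAreaRect((q[:,:2]*1000).astype(np.float32)); print(n,nm,m.sum(),'z',np.median(q[:,2]).round(4),'rack',r.mean(0).round(4),r.min(0).round(4),r.max(0).round(4),box)
p=toworld([.056,-.185],R); print('start',p, 'stop',toworld([.056,-.026],R))
E
```

```text
scene b 13 [0.5639 0.142  0.065 ] [0.0572 0.1033]
scene c 11 [0.56   0.0885 0.065 ] [0.0579 0.0497]
scene d 11 [0.5549 0.0379 0.065 ] [ 0.0572 -0.0012]
scene e 12 [ 0.5505 -0.0144  0.065 ] [ 0.0573 -0.0537]
scene f 15 [ 0.5461 -0.0669  0.065 ] [ 0.0575 -0.1063]
scene g 14 [ 0.5419 -0.118   0.065 ] [ 0.0577 -0.1576]
scene RACK [ 0.4993  0.0422 -0.0855] 0.001
side f 5 [ 0.5498 -0.068   0.065 ] [ 0.0613 -0.1071]
side e 7 [ 0.5526 -0.0134  0.065 ] [ 0.0593 -0.0525]
side d 10 [0.5584 0.0376 0.065 ] [ 0.0607 -0.0012]
side c 13 [0.5627 0.0888 0.065 ] [0.0606 0.0502]
side a 14 [0.5702 0.1921 0.065 ] [0.0592 0.1538]
side RACK [ 0.5022  0.0416 -0.0801] 0.0014
wrist b 128 [0.5628 0.1415 0.065 ] [0.0562 0.1027]
wrist c 101 [0.5586 0.0897 0.065 ] [0.0564 0.0507]
wrist d 75 [0.5536 0.0383 0.065 ] [ 0.0558 -0.0009]
wrist e 56 [ 0.5489 -0.0137  0.065 ] [ 0.0557 -0.0531]
wrist f 76 [ 0.5457 -0.0652  0.065 ] [ 0.0569 -0.1047]
wrist g 71 [ 0.5413 -0.1171  0.065 ] [ 0.0569 -0.1568]
wrist RACK [ 0.4982  0.0428 -0.0834] 0.0007
ALL [ 0.4994  0.0425 -0.0873]
tri b ['scene', 'wrist'] [0.5635 0.1416 0.0654]
t
[... 722 characters left out ...]
4.0683288574219, 173.96823120117188), (34.003257751464844, 59.28052520751953), 76.37049865722656)
side yel 36 z 0.042 rack [-0.0117  0.1255] [-0.0352  0.1134] [0.0173 0.1347] ((501.3380432128906, 166.9749298095703), (21.15746307373047, 52.46552276611328), 85.3962631225586)
wrist blue 1280 z 0.0404 rack [-0.0076  0.1171] [-0.0449  0.1076] [0.0245 0.133 ] ((500.23260498046875, 160.32562255859375), (70.0042953491211, 24.55818748474121), 0.5925301909446716)
wrist yel 562 z 0.0409 rack [-0.009   0.1221] [-0.0393  0.1114] [0.0177 0.1313] ((499.2916564941406, 164.96368408203125), (19.852397918701172, 56.55408477783203), 83.69742584228516)
start [ 0.53909973 -0.14664113] stop [0.55295759 0.01175382]
```

Request:
servo_tool:
  moves:
    - {"grip":255,"tx":-21.5,"ty":37}
    - {"grip":255,"tx":-21.5,"ty":37}
    - {"grip":255,"tx":-21.5,"ty":37}
    - {"grip":255,"tx":-21.5,"ty":37}
    - {"grip":255,"rz":4.84}
    - {"grip":255,"tz":35}
    - {"grip":255,"tz":35}
    - {"grip":255,"tz":35}
    - {"grip":255,"tz":35}
    - {"grip":255}
    - {"grip":255}
  grip_force: 20

```text
$.moves[0]: bad value
```

```bash
cat > st.py <<'E'
from h import *
from scipy.spatial.transform import Rotation as Ro
R=np.array([.4985,.0425,-.0845]); np.save('R.npy',R)
o=manip.observe(); r=torack(o['position'],R)
print('t',o['clock'],'rack mm',(r*1e3).round(1),'tip z',round((o['position'][2]-.182)*1e3,1),'F',o['ft_force'].round(1),'open',o['opening'])
M=Ro.from_quat(o['orientation']).as_matrix(); print('toolx yaw-rack',np.degrees(np.arctan2(M[1,0],M[0,0])-R[2]).round(2),'toolz',M[:,2].round(4))
E
python3 st.py; python3 - <<'E'
from h import *
im,d,K,T=snap('side'); save(im[100:300,140:420],'c.png',2.8)
E
```

```text
t 0.15 rack mm [129.4 -31.7] tip z 222.1 F [-0.3 -0.7 -0.2] open 0.08770546320471877
toolx yaw-rack 4.84 toolz [-0.0011 -0.     -1.    ]
```

View pics/c.png

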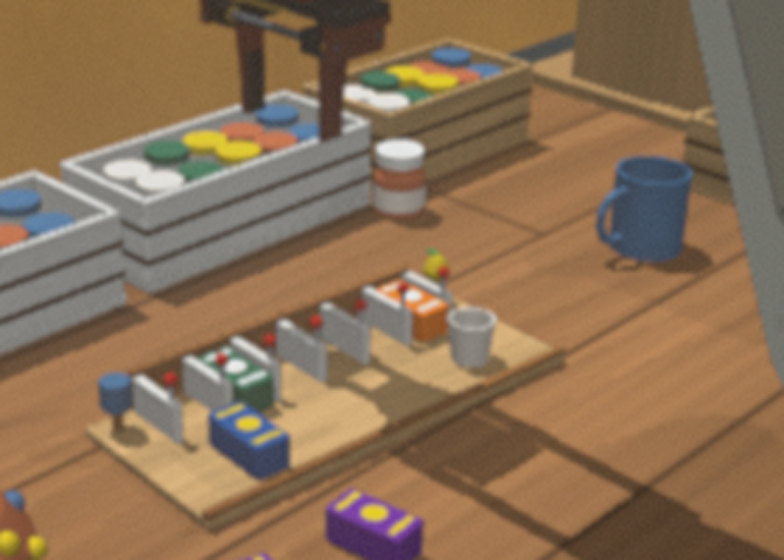

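The call was refused whole, so nothing moved. The crop still confirms the choice: the blue tin with its yellow disc is at (250,440) in the tray, and the purple one at (375,530) is off the rack. I retry with all keys given.

Request:
servo_tool:
  moves:
    - {"grip":255,"tx":0,"ty":0,"tz":0,"rx":0,"ry":0,"rz":0}
  grip_force: 20

```text
clock: 0.32
position: [0.6249, 0.0, 0.4045]
orientation: [1.0, -0.0, -0.0, -0.0]
ft_force: [-1.0, -0.1, 0.5]
opening: 0.0812
```

Request:
servo_tool:
  moves:
    - {"grip":255,"tx":-21.5,"ty":37,"tz":0,"rx":0,"ry":0,"rz":0}
    - {"grip":255,"tx":-21.5,"ty":37,"tz":0,"rx":0,"ry":0,"rz":0}
    - {"grip":255,"tx":-21.5,"ty":37,"tz":0,"rx":0,"ry":0,"rz":0}
    - {"grip":255,"tx":-21.5,"ty":37,"tz":0,"rx":0,"ry":0,"rz":0}
    - {"grip":255,"tx":0,"ty":0,"tz":0,"rx":0,"ry":0,"rz":4.84}
    - {"grip":255,"tx":0,"ty":0,"tz":35,"rx":0,"ry":0,"rz":0}
    - {"grip":255,"tx":0,"ty":0,"tz":35,"rx":0,"ry":0,"rz":0}
    - {"grip":255,"tx":0,"ty":0,"tz":35,"rx":0,"ry":0,"rz":0}
    - {"grip":255,"tx":0,"ty":0,"tz":35,"rx":0,"ry":0,"rz":0}
    - {"grip":255,"tx":0,"ty":0,"tz":0,"rx":0,"ry":0,"rz":0}

```text
clock: 1.58
position: [0.538, -0.1477, 0.2625]
orientation: [0.999, -0.042, -0.003, -0.001]
ft_force: [-0.9, -0.3, 1.1]
opening: 0.0005
```

```bash
python3 st.py; python3 - <<'E'
from h import *
im,d,K,T=snap('side'); save(im[100:300,140:420],'d.png',2.8)
im,d,K,T=snap('wrist'); np.savez('wrist2',im=im,d=d,K=K,T=T)
R=np.load('R.npy'); 
for c,s in reds(im):
    w=ray(c[0],c[1],K,T,.065); print(c.round(0),s[4],(torack(w,R)*1e3).round(1))
E
```

```text
t 1.575 rack mm [  55.4 -186.2] tip z 80.5 F [-0.9 -0.3  1.1] open 0.000523782323893872
toolx yaw-rack 0.0 toolz [-0.005   0.0015 -1.    ]
[283. 101.] 357 [  55.7 -103.8]
[283. 198.] 285 [  55.6 -155.5]
```

View pics/d.png

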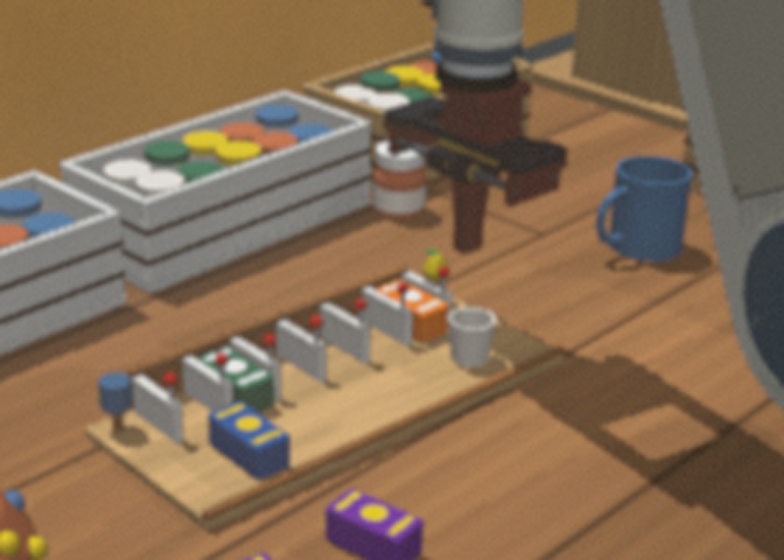

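The side picture shows the closed fingers above and beyond tab g, their tip at (468,245), near the lemon at (435,265). The wrist view agrees with the rack pose to within 1 mm. I now go down to tip z 62 mm and flick three tabs.

Request:
servo_tool:
  moves:
    - {"grip":255,"tx":0.5,"ty":0,"tz":18.5,"rx":0,"ry":0,"rz":0}
    - {"grip":255,"tx":0,"ty":0,"tz":0,"rx":0,"ry":0,"rz":0}
    - {"grip":255,"tx":0,"ty":-16,"tz":0,"rx":0,"ry":0,"rz":0}
    - {"grip":255,"tx":0,"ty":-16,"tz":0,"rx":0,"ry":0,"rz":0}
    - {"grip":255,"tx":0,"ty":-16,"tz":0,"rx":0,"ry":0,"rz":0}
    - {"grip":255,"tx":0,"ty":-8,"tz":0,"rx":0,"ry":0,"rz":0}

```text
clock: 2.42
position: [0.5444, -0.0907, 0.2465]
orientation: [0.999, -0.041, 0.0, -0.0]
ft_force: [0.6, 0.1, -0.1]
opening: 0.0008
```

```bash
python3 st.py
```

```text
t 2.425 rack mm [  57.  -128.8] tip z 64.5 F [ 0.6  0.1 -0.1] open 0.0007600526253696571
toolx yaw-rack 0.08 toolz [ 5.e-04 -0.e+00 -1.e+00]
```

Request:
servo_tool:
  moves:
    - {"grip":255,"tx":-0.5,"ty":0,"tz":1,"rx":0,"ry":0,"rz":0}
    - {"grip":255,"tx":0,"ty":-15,"tz":0,"rx":0,"ry":0,"rz":0}
    - {"grip":255,"tx":0,"ty":-15,"tz":0,"rx":0,"ry":0,"rz":0}
    - {"grip":255,"tx":0,"ty":-15,"tz":0,"rx":0,"ry":0,"rz":0}
    - {"grip":255,"tx":0,"ty":-15,"tz":0,"rx":0,"ry":0,"rz":0}
    - {"grip":255,"tx":0,"ty":-15,"tz":0,"rx":0,"ry":0,"rz":0}
    - {"grip":255,"tx":0,"ty":-15,"tz":0,"rx":0,"ry":0,"rz":0}
    - {"grip":255,"tx":0,"ty":-12,"tz":0,"rx":0,"ry":0,"rz":0}
    - {"grip":255,"tx":0,"ty":0,"tz":0,"rx":0,"ry":0,"rz":0}

```text
clock: 3.55
position: [0.5526, 0.0108, 0.2456]
orientation: [0.999, -0.042, 0.0, -0.001]
ft_force: [-0.5, 5.2, 7.5]
opening: 0.0005
```

```bash
python3 st.py; python3 - <<'E'
from h import *
im,d,K,T=snap('side'); save(im[100:300,140:420],'e.png',2.8)
E
```

```text
t 3.55 rack mm [ 56.6 -27. ] tip z 63.6 F [-0.5  5.2  7.5] open 0.0004614329021652073
toolx yaw-rack 0.04 toolz [ 8.e-04  1.e-03 -1.e+00]
```

View pics/e.png

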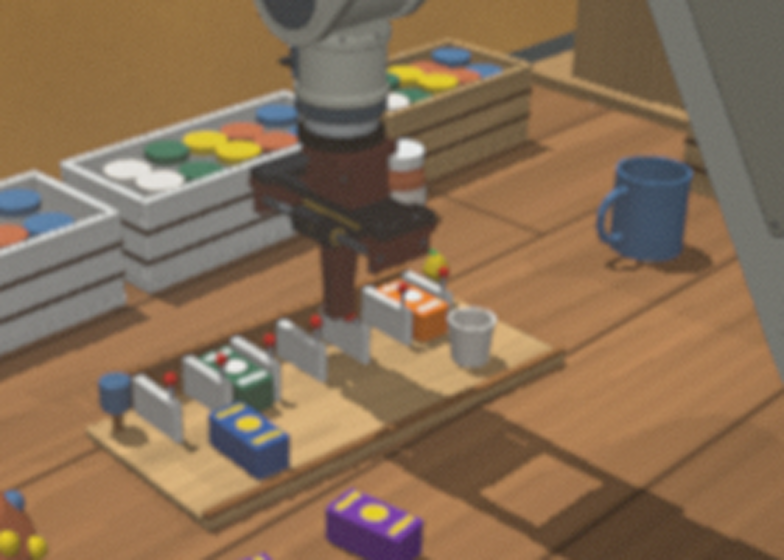

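The closed fingers have passed tab e, at (345,310), and stand before tab d at (315,322). The force reading shows tab e still bent under the trailing edge. I move on 5 mm so it can slip free, lift straight up, and go over the tray beyond the blue tin.

Request:
servo_tool:
  moves:
    - {"grip":255,"tx":0,"ty":-5,"tz":0,"rx":0,"ry":0,"rz":0}
    - {"grip":255,"tx":0,"ty":0,"tz":0,"rx":0,"ry":0,"rz":0}
    - {"grip":255,"tx":0,"ty":0,"tz":-30,"rx":0,"ry":0,"rz":0}
    - {"grip":255,"tx":0,"ty":0,"tz":-40,"rx":0,"ry":0,"rz":0}
    - {"grip":165,"tx":-22,"ty":0,"tz":0,"rx":0,"ry":0,"rz":0}
    - {"grip":165,"tx":-22,"ty":-30,"tz":0,"rx":0,"ry":0,"rz":0}
    - {"grip":165,"tx":-22,"ty":-40,"tz":0,"rx":0,"ry":0,"rz":0}
    - {"grip":165,"tx":0,"ty":-40,"tz":0,"rx":0,"ry":0,"rz":0}
    - {"grip":165,"tx":0,"ty":-40,"tz":0,"rx":0,"ry":0,"rz":0}
    - {"grip":165,"tx":0,"ty":-40,"tz":0,"rx":0,"ry":0,"rz":0}
    - {"grip":165,"tx":0,"ty":0,"tz":0,"rx":0,"ry":0,"rz":0}

```text
clock: 4.97
position: [0.5031, 0.2112, 0.315]
orientation: [0.999, -0.041, 0.0, -0.0]
ft_force: [0.6, 0.0, -0.4]
opening: 0.0311
```

```bash
python3 st.py; python3 - <<'E'
from h import *
a,da,Ka,Ta=snap('side'); im,d,K,T=snap('scene'); save(np.hstack([a[170:320,140:340],im[120:270,230:430]]),'f.png',1.9)
R=np.load('R.npy')
for n,im,K,T in(('side',a,Ka,Ta),('scene',im,K,T)):
    for c,s in reds(im):
        r=torack(ray(*c,K,T,.065),R)
        if abs(r[0]-.056)<.02: print(n,s[4],(r*1e3).round(0))
E
```

```text
t 4.975 rack mm [ -9.6 168.5] tip z 133.0 F [ 0.6  0.  -0.4] open 0.031102262911246816
toolx yaw-rack 0.16 toolz [ 4.e-04  3.e-04 -1.e+00]
side 5 [  60. -106.]
side 9 [ 60. -52.]
side 10 [60.  0.]
side 13 [60. 52.]
side 6 [ 60. 104.]
side 16 [ 60. 155.]
scene 22 [ 39. 414.]
scene 14 [ 67. 355.]
scene 12 [ 57. 156.]
scene 12 [ 57. 103.]
scene 11 [57. 51.]
scene 13 [57. -0.]
scene 14 [ 57. -53.]
scene 15 [  57. -105.]
scene 14 [  57. -156.]
```

View pics/f.png

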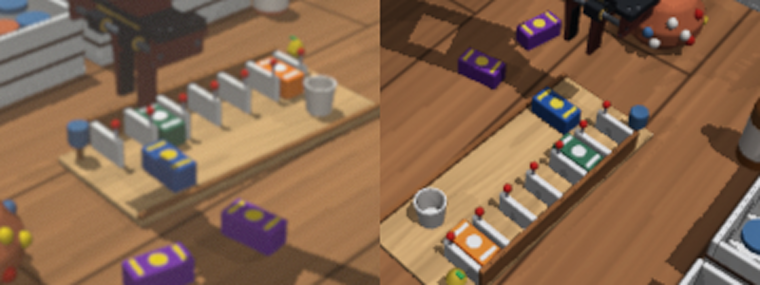

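The picture shows all seven tabs upright again, including tab e. The fingers hang past the drum end of the tray, and the tin is at (555,108) in the right half, unmoved. The pot at (665,25) is close to the gripper, so before going down I check where it stands and the tin's outline.

```bash
python3 - <<'E'
from h import *
R=np.load('R.npy')
for n in('side','scene','wrist'):
    im,d,K,T=snap(n); hsv=cv2.cvtColor(im,cv2.COLOR_RGB2HSV)
    vv,uu=np.nonzero(d>0); X=np.linalg.solve(K,np.vstack([uu,vv,np.ones_like(uu)]))*d[vv,uu]; W=(T[:3,:3]@X).T+T[:3,3]
    c,s=np.cos(R[2]),np.sin(R[2]); r=((W[:,:2]-R[:2])@np.array([[c,-s],[s,c]]))*1e3
    C=hsv[vv,uu]
    m=(W[:,2]>.03)&(W[:,2]<.115)&(r[:,1]>205)&(r[:,1]<450)&(abs(r[:,0])<160)&(C[:,0]<12)&(C[:,1]>100)
    if m.sum()>30: print(n,'pot',m.sum(),'x',np.percentile(r[m,0],[1,50,99]).round(0),'y',np.percentile(r[m,1],[1,50,99]).round(0),'zmax',W[m,2].max())
    m=(W[:,2]>.037)&(W[:,2]<.046)&(r[:,1]>60)&(r[:,1]<200)&(abs(r[:,0])<70)&(C[:,1]>110)&(((C[:,0]>100)&(C[:,0]<125))|((C[:,0]>20)&(C[:,0]<35)))
    if m.sum()>30: print(n,'tin',m.sum(),'x',np.percentile(r[m,0],[1,99]).round(0),'y',np.percentile(r[m,1],[1,99]).round(0),cv2.minAreaRect(r[m].astype(np.float32)))
E
```

```text
side pot 2406 x [-86. -52.  21.] y [352. 409. 449.] zmax 0.11372598337305517
side tin 96 x [-45.  17.] y [111. 144.] ((-14.280706405639648, 129.610107421875), (34.231258392333984, 64.67911529541016), 86.25878143310547)
scene pot 827 x [-53.  15.  54.] y [333. 382. 435.] zmax 0.11139117415701916
scene tin 185 x [-41.  27.] y [106. 139.] ((-6.605993270874023, 122.87579345703125), (33.619415283203125, 69.18911743164062), 86.83545684814453)
wrist tin 1596 x [-34.  20.] y [111. 142.] ((-8.842205047607422, 126.3941879272461), (66.50750732421875, 32.36338806152344), 0.14729811251163483)
```

Request:
servo_tool:
  moves:
    - {"grip":165,"tx":0,"ty":0,"tz":40,"rx":0,"ry":0,"rz":0}
    - {"grip":165,"tx":0,"ty":0,"tz":40,"rx":0,"ry":0,"rz":0}
    - {"grip":165,"tx":0,"ty":0,"tz":25,"rx":0,"ry":0,"rz":0}
    - {"grip":165,"tx":0,"ty":0,"tz":11,"rx":0,"ry":0,"rz":0}
    - {"grip":165,"tx":0,"ty":0,"tz":0,"rx":0,"ry":0,"rz":0}

```text
clock: 5.85
position: [0.5031, 0.2088, 0.199]
orientation: [0.999, -0.043, -0.0, 0.0]
ft_force: [-0.3, -0.3, -0.1]
opening: 0.0311
```

```bash
python3 st.py
```

```text
t 5.85 rack mm [ -9.5 166.1] tip z 17.0 F [-0.3 -0.3 -0.1] open 0.03108566181300631
toolx yaw-rack -0.05 toolz [-9.e-04 -3.e-04 -1.e+00]
```

Request:
servo_tool:
  moves:
    - {"grip":165,"tx":0,"ty":8,"tz":0,"rx":0,"ry":0,"rz":0}
    - {"grip":165,"tx":0,"ty":4,"tz":0,"rx":0,"ry":0,"rz":0}
    - {"grip":165,"tx":0,"ty":4,"tz":0,"rx":0,"ry":0,"rz":0}
    - {"grip":165,"tx":0,"ty":6,"tz":0,"rx":0,"ry":0,"rz":0}
    - {"grip":165,"tx":0,"ty":8,"tz":0,"rx":0,"ry":0,"rz":0}
    - {"grip":165,"tx":0,"ty":8,"tz":0,"rx":0,"ry":0,"rz":0}
    - {"grip":165,"tx":0,"ty":8,"tz":0,"rx":0,"ry":0,"rz":0}
    - {"grip":165,"tx":0,"ty":8,"tz":0,"rx":0,"ry":0,"rz":0}
    - {"grip":165,"tx":0,"ty":8,"tz":0,"rx":0,"ry":0,"rz":0}
    - {"grip":165,"tx":0,"ty":8,"tz":0,"rx":0,"ry":0,"rz":0}
    - {"grip":165,"tx":0,"ty":4,"tz":0,"rx":0,"ry":0,"rz":0}
    - {"grip":165,"tx":0,"ty":0,"tz":0,"rx":0,"ry":0,"rz":0}

```text
clock: 7.35
position: [0.4966, 0.1352, 0.199]
orientation: [0.999, -0.042, -0.0, 0.0]
ft_force: [0.1, 0.6, 0.6]
opening: 0.031
```

```bash
python3 st.py; cat > tin.py <<'E'
from h import *
R=np.load('R.npy')
for n in('side','scene','wrist'):
    im,d,K,T=snap(n); np.savez('last_'+n,im=im); hsv=cv2.cvtColor(im,cv2.COLOR_RGB2HSV)
    vv,uu=np.nonzero(d>0); X=np.linalg.solve(K,np.vstack([uu,vv,np.ones_like(uu)]))*d[vv,uu]; W=(T[:3,:3]@X).T+T[:3,3]
    c,s=np.cos(R[2]),np.sin(R[2]); r=((W[:,:2]-R[:2])@np.array([[c,-s],[s,c]]))*1e3; C=hsv[vv,uu]
    b=(W[:,2]>.035)&(W[:,2]<.048)&(abs(r[:,1])<165)&(r[:,0]>-58)&(r[:,0]<115)&(C[:,1]>110)
    for nm,m in(('lid',b&(C[:,0]>100)&(C[:,0]<125)),('yel',b&(C[:,0]>20)&(C[:,0]<35))):
        if m.sum()>10: print(n,nm,m.sum(),'z',(np.median(W[m,2])*1e3).round(1),'x',np.percentile(r[m,0],[1,99]).round(0),'y',np.percentile(r[m,1],[1,99]).round(0),np.round(np.array(cv2.minAreaRect(r[m].astype(np.float32))[0]),1),round(cv2.minAreaRect(r[m].astype(np.float32))[2],1))
E
python3 tin.py
```

```text
t 7.35 rack mm [-9.7 92.2] tip z 17.0 F [0.1 0.6 0.6] open 0.03098378778073998
toolx yaw-rack -0.02 toolz [-6.e-04 -3.e-04 -1.e+00]
side lid 14 z 40.9 x [-46. -21.] y [54. 75.] [-37.1  59.9] 45.6
scene lid 163 z 41.1 x [-41.  27.] y [45. 79.] [-7.1 61.3] 0.8
scene yel 50 z 42.4 x [-34.  18.] y [51. 75.] [-8.  63.9] 89.3
wrist lid 1989 z 40.4 x [-30.  10.] y [47. 81.] [-10.2  65.5] 1.4
wrist yel 48 z 41.0 x [-14.  13.] y [50. 73.] [ 1.  62.8] 50.9
```

Request:
servo_tool:
  moves:
    - {"grip":165,"tx":0,"ty":5,"tz":0,"rx":0,"ry":0,"rz":0}
    - {"grip":165,"tx":0,"ty":9,"tz":0,"rx":0,"ry":0,"rz":0}
    - {"grip":165,"tx":0,"ty":10,"tz":0,"rx":0,"ry":0,"rz":0}
    - {"grip":165,"tx":0,"ty":10,"tz":0,"rx":0,"ry":0,"rz":0}
    - {"grip":165,"tx":0,"ty":10,"tz":0,"rx":0,"ry":0,"rz":0}
    - {"grip":165,"tx":0,"ty":10,"tz":0,"rx":0,"ry":0,"rz":0}
    - {"grip":165,"tx":0,"ty":10,"tz":0,"rx":0,"ry":0,"rz":0}
    - {"grip":165,"tx":0,"ty":10,"tz":0,"rx":0,"ry":0,"rz":0}
    - {"grip":165,"tx":0,"ty":8,"tz":0,"rx":0,"ry":0,"rz":0}
    - {"grip":165,"tx":0,"ty":5,"tz":0,"rx":0,"ry":0,"rz":0}
    - {"grip":165,"tx":0,"ty":3,"tz":0,"rx":0,"ry":0,"rz":0}
    - {"grip":165,"tx":0,"ty":0,"tz":0,"rx":0,"ry":0,"rz":0}

```text
clock: 9.0
position: [0.4892, 0.0458, 0.1992]
orientation: [0.999, -0.042, 0.0, 0.0]
ft_force: [-0.2, 0.2, -0.1]
opening: 0.0307
```

```bash
python3 st.py; python3 tin.py; python3 -c "
from h import *
a=np.load('last_side.npz')['im'];b=np.load('last_scene.npz')['im']
save(np.hstack([a[170:320,140:340],b[120:270,200:400]]),'g.png',1.9)"
```

```text
t 9.0 rack mm [-9.6  2.5] tip z 17.2 F [-0.2  0.2 -0.1] open 0.030678540519679536
toolx yaw-rack -0.0 toolz [ 0.e+00 -1.e-04 -1.e+00]
side lid 14 z 40.6 x [-44. -21.] y [-37. -13.] [-36.2 -29.3] 52.6
scene lid 185 z 41.4 x [-41.  27.] y [-44. -10.] [ -7.1 -27.4] 84.2
scene yel 55 z 43.0 x [-35.  19.] y [-37. -15.] [ -7.9 -26.2] 88.8
wrist lid 1922 z 40.4 x [-30.  10.] y [-42.  -8.] [ -9.9 -23.9] 1.5
wrist yel 59 z 41.1 x [-14.  12.] y [-39. -16.] [  1. -26.] 53.4
```

View pics/g.png

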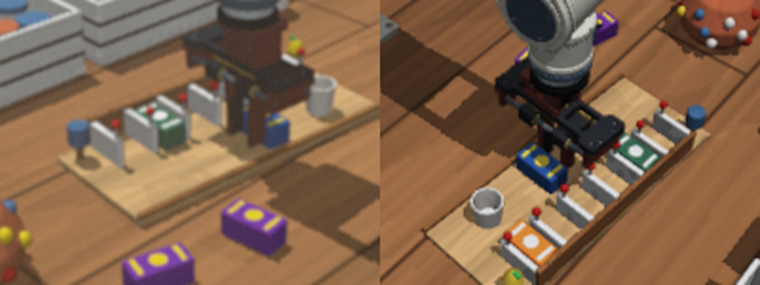

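The right half shows the blue tin at (540,165) in the tray, in front of the empty gap between tabs d and e. Its measured centre is at about (-8, -26) mm and it lies straight. I back off, lift, close the fingers and go behind the tin.

Request:
servo_tool:
  moves:
    - {"grip":165,"tx":0,"ty":-12,"tz":0,"rx":0,"ry":0,"rz":0}
    - {"grip":165,"tx":0,"ty":0,"tz":-30,"rx":0,"ry":0,"rz":0}
    - {"grip":255,"tx":0,"ty":0,"tz":-40,"rx":0,"ry":0,"rz":0}
    - {"grip":255,"tx":-22,"ty":13.5,"tz":0,"rx":0,"ry":0,"rz":0}
    - {"grip":255,"tx":-22,"ty":13.5,"tz":0,"rx":0,"ry":0,"rz":0}
    - {"grip":255,"tx":-22,"ty":13.5,"tz":0,"rx":0,"ry":0,"rz":0}
    - {"grip":255,"tx":0,"ty":0,"tz":0,"rx":0,"ry":0,"rz":0}
    - {"grip":255,"tx":0,"ty":0,"tz":30,"rx":0,"ry":0,"rz":0}
    - {"grip":255,"tx":0,"ty":0,"tz":30,"rx":0,"ry":0,"rz":0}
    - {"grip":255,"tx":0,"ty":0,"tz":0,"rx":0,"ry":0,"rz":0}

```text
clock: 10.4
position: [0.4214, 0.0237, 0.2078]
orientation: [0.999, -0.042, -0.001, 0.0]
ft_force: [0.1, 0.1, 0.5]
opening: 0.0
```

```bash
python3 st.py; python3 tin.py
```

```text
t 10.4 rack mm [-75.2 -25.3] tip z 25.8 F [0.1 0.1 0.5] open 3.4144971485354514e-05
toolx yaw-rack 0.03 toolz [-0.0029 -0.     -1.    ]
side lid 53 z 40.9 x [-45.  16.] y [-36.  -6.] [-14.  -21.1] 2.8
side yel 27 z 41.9 x [-34.  19.] y [-37. -17.] [ -7.9 -27.2] 73.2
scene lid 172 z 41.3 x [-41.  27.] y [-45. -13.] [ -6.7 -28.8] 0.3
scene yel 52 z 42.3 x [-34.  19.] y [-37. -16.] [ -7.6 -25.9] 89.8
wrist lid 5659 z 40.6 x [-45.  23.] y [-41.  -9.] [-10.5 -25.3] 0.3
wrist yel 2179 z 41.1 x [-38.  18.] y [-38. -13.] [ -9.7 -26.4] 89.9
```

Request:
servo_tool:
  moves:
    - {"grip":255,"tx":6,"ty":0.7,"tz":2,"rx":0,"ry":0,"rz":0}
    - {"grip":255,"tx":6,"ty":0,"tz":0,"rx":0,"ry":0,"rz":0}
    - {"grip":255,"tx":4,"ty":0,"tz":0,"rx":0,"ry":0,"rz":0}
    - {"grip":255,"tx":4,"ty":0,"tz":0,"rx":0,"ry":0,"rz":0}
    - {"grip":255,"tx":6,"ty":0,"tz":0,"rx":0,"ry":0,"rz":0}
    - {"grip":255,"tx":6,"ty":0,"tz":0,"rx":0,"ry":0,"rz":0}
    - {"grip":255,"tx":6,"ty":0,"tz":0,"rx":0,"ry":0,"rz":0}
    - {"grip":255,"tx":6,"ty":0,"tz":0,"rx":0,"ry":0,"rz":0}
    - {"grip":255,"tx":6,"ty":0,"tz":0,"rx":0,"ry":0,"rz":0}
    - {"grip":255,"tx":4,"ty":0,"tz":0,"rx":0,"ry":0,"rz":0}
    - {"grip":255,"tx":0,"ty":0,"tz":0,"rx":0,"ry":0,"rz":0}

```text
clock: 11.92
position: [0.4752, 0.0178, 0.2072]
orientation: [0.999, -0.042, 0.0, -0.0]
ft_force: [0.0, 0.5, -0.8]
opening: 0.0008
```

```bash
python3 st.py; python3 tin.py
```

```text
t 11.925 rack mm [-21.2 -26.6] tip z 25.2 F [ 0.   0.5 -0.8] open 0.0007608029080788793
toolx yaw-rack -0.0 toolz [ 7.e-04  0.e+00 -1.e+00]
side lid 20 z 41.5 x [29. 48.] y [-39.  -6.] [ 37.1 -22.2] 81.9
side yel 16 z 41.0 x [ 2. 47.] y [-32. -15.] [ 25.8 -24.9] 62.5
scene lid 160 z 41.6 x [-7. 61.] y [-44. -11.] [ 26.5 -28. ] 88.5
scene yel 52 z 42.6 x [-2. 52.] y [-36. -15.] [ 25.5 -25.6] 88.9
wrist lid 5239 z 40.6 x [-10.  57.] y [-41.  -9.] [ 23.8 -25.1] 89.5
wrist yel 2159 z 41.1 x [-4. 52.] y [-38. -13.] [ 24.  -26.1] 89.7
```

Request:
servo_tool:
  moves:
    - {"grip":255,"tx":4,"ty":-0.5,"tz":0,"rx":0,"ry":0,"rz":0}
    - {"grip":255,"tx":6,"ty":0,"tz":0,"rx":0,"ry":0,"rz":0}
    - {"grip":255,"tx":6,"ty":0,"tz":0,"rx":0,"ry":0,"rz":0}
    - {"grip":255,"tx":6,"ty":0,"tz":0,"rx":0,"ry":0,"rz":0}
    - {"grip":255,"tx":6,"ty":0,"tz":0,"rx":0,"ry":0,"rz":0}
    - {"grip":255,"tx":6,"ty":0,"tz":0,"rx":0,"ry":0,"rz":0}
    - {"grip":255,"tx":5,"ty":0,"tz":0,"rx":0,"ry":0,"rz":0}
    - {"grip":255,"tx":3,"ty":0,"tz":0,"rx":0,"ry":0,"rz":0}
    - {"grip":255,"tx":2,"ty":0,"tz":0,"rx":0,"ry":0,"rz":0}
    - {"grip":255,"tx":1,"ty":0,"tz":0,"rx":0,"ry":0,"rz":0}
    - {"grip":255,"tx":0,"ty":0,"tz":0,"rx":0,"ry":0,"rz":0}

```text
clock: 13.45
position: [0.5196, 0.0145, 0.2072]
orientation: [0.999, -0.042, 0.0, -0.0]
ft_force: [-0.6, -0.7, -0.7]
opening: 0.0007
```

```bash
python3 st.py; python3 tin.py
```

```text
t 13.45 rack mm [ 23.4 -26.1] tip z 25.2 F [-0.6 -0.7 -0.7] open 0.0006837099562510524
toolx yaw-rack 0.0 toolz [ 1.e-04 -0.e+00 -1.e+00]
side yel 17 z 42.1 x [61. 75.] y [-33. -19.] [ 70.  -24.8] 31.3
scene lid 166 z 41.7 x [ 36. 104.] y [-44. -11.] [ 69.8 -27.8] 1.4
scene yel 57 z 42.1 x [41. 96.] y [-37. -15.] [ 68.3 -25.9] 87.6
wrist lid 4645 z 40.6 x [ 34. 101.] y [-42.  -8.] [ 68.1 -25.5] 0.2
wrist yel 2133 z 41.1 x [40. 96.] y [-38. -13.] [ 67.9 -25.5] 89.6
```

Tin centre x is about 69 mm, so roughly 4 mm are left. I push on in 1 mm steps and watch the force.

Request:
servo_tool:
  moves:
    - {"grip":255,"tx":1,"ty":0,"tz":0,"rx":0,"ry":0,"rz":0}
    - {"grip":255,"tx":1,"ty":0,"tz":0,"rx":0,"ry":0,"rz":0}
    - {"grip":255,"tx":1,"ty":0,"tz":0,"rx":0,"ry":0,"rz":0}
    - {"grip":255,"tx":1,"ty":0,"tz":0,"rx":0,"ry":0,"rz":0}
    - {"grip":255,"tx":0,"ty":0,"tz":0,"rx":0,"ry":0,"rz":0}

```text
clock: 14.22
position: [0.5238, 0.0142, 0.2072]
orientation: [0.999, -0.042, 0.0, -0.0]
ft_force: [-0.5, 0.2, 0.7]
opening: 0.0005
```

```bash
python3 st.py
```

```text
t 14.225 rack mm [ 27.6 -26.1] tip z 25.2 F [-0.5  0.2  0.7] open 0.0005283472407282361
toolx yaw-rack -0.0 toolz [ 4.e-04  0.e+00 -1.e+00]
```

Request:
servo_tool:
  moves:
    - {"grip":255,"tx":0.7,"ty":0,"tz":0,"rx":0,"ry":0,"rz":0}
    - {"grip":255,"tx":0.7,"ty":0,"tz":0,"rx":0,"ry":0,"rz":0}
    - {"grip":255,"tx":0,"ty":0,"tz":0,"rx":0,"ry":0,"rz":0}

```text
clock: 14.6
position: [0.5246, 0.0141, 0.2071]
orientation: [0.999, -0.042, -0.001, 0.0]
ft_force: [-4.6, 1.1, 3.6]
opening: -0.0
```

```bash
python3 st.py; python3 tin.py
```

```text
t 14.6 rack mm [ 28.4 -26.1] tip z 25.1 F [-4.6  1.1  3.6] open -3.1139548929889622e-06
toolx yaw-rack 0.0 toolz [-0.0012  0.     -1.    ]
side yel 14 z 41.3 x [50. 96.] y [-34. -16.] [ 71.6 -25.9] 82.8
scene lid 150 z 41.9 x [ 42. 105.] y [-44. -10.] [ 72.9 -26.2] 88.6
scene yel 58 z 42.3 x [ 48. 101.] y [-38. -14.] [ 74.2 -27.4] 2.9
wrist lid 4563 z 40.6 x [ 39. 106.] y [-42.  -8.] [ 72.6 -25.4] 0.2
wrist yel 2147 z 41.1 x [ 45. 100.] y [-38. -13.] [ 72.7 -25.5] 88.7
```

The push meets a 4.6 N stop, and the tin centre is at (72.7, -25.5) mm, so it is home. I back off, lift and check.

Request:
servo_tool:
  moves:
    - {"grip":255,"tx":-5,"ty":0,"tz":0,"rx":0,"ry":0,"rz":0}
    - {"grip":255,"tx":-20,"ty":0,"tz":0,"rx":0,"ry":0,"rz":0}
    - {"grip":255,"tx":-20,"ty":0,"tz":0,"rx":0,"ry":0,"rz":0}
    - {"grip":255,"tx":0,"ty":0,"tz":-40,"rx":0,"ry":0,"rz":0}
    - {"grip":255,"tx":0,"ty":0,"tz":-40,"rx":0,"ry":0,"rz":0}
    - {"grip":255,"tx":0,"ty":0,"tz":-20,"rx":0,"ry":0,"rz":0}
    - {"grip":255,"tx":0,"ty":0,"tz":0,"rx":0,"ry":0,"rz":0}

```text
clock: 15.62
position: [0.481, 0.0179, 0.3087]
orientation: [0.999, -0.042, 0.003, -0.0]
ft_force: [-0.0, 0.2, -0.3]
opening: 0.0004
```

```bash
python3 tin.py; python3 -c "
from h import *
a=np.load('last_side.npz')['im'];b=np.load('last_scene.npz')['im']
save(np.hstack([a[170:320,140:340],b[120:270,200:400]]),'i.png',1.9)"
```

```text
side lid 17 z 41.4 x [37. 91.] y [-36. -11.] [ 63.9 -23.8] 88.2
side yel 17 z 41.8 x [53. 98.] y [-34. -18.] [ 74.7 -26.2] 77.4
scene lid 159 z 42.0 x [ 43. 105.] y [-44. -10.] [ 73.2 -27.1] 1.0
scene yel 59 z 42.6 x [ 48. 102.] y [-37. -15.] [ 74.8 -26.4] 0.4
wrist lid 2252 z 40.7 x [ 39. 106.] y [-42.  -9.] [ 72.6 -25.2] 89.7
wrist yel 962 z 41.1 x [ 45. 100.] y [-39. -13.] [ 72.7 -25.6] 0.1
```

View pics/i.png

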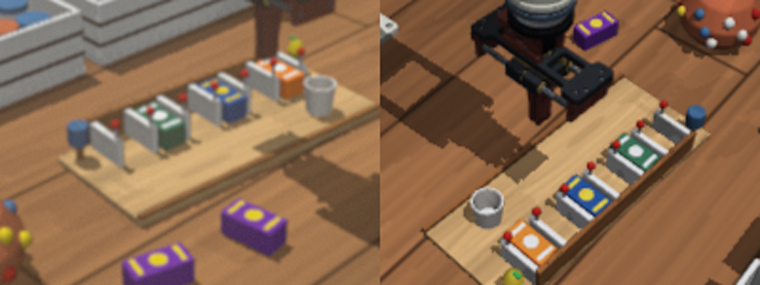

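The blue tin, at (587,195) in the right half, stands fully in the third gap from the lemon. The other goods look unmoved and the tabs are upright.

```bash
python3 -c "
from rig import manip
print(manip.close_job())"
```

```text
the job is handed in; nothing more can be done
None
```

The blue tin is home in the third gap from the lemon's end (rack y -26 mm), and the job is handed in at about 16 s on the robot's clock; no verdict was reported.

- **Tabs:** The closed fingertip ran from the lemon's end (rack y -185 mm) over tabs g, f and e in turn, at tip z about 64 mm. It stopped 5 mm past the third gap's middle, short of tab d. I did not read the tab angles. The force reading showed tab e bent at the end of the run, and afterwards all seven tabs stood upright.
- **Pushing the tin:** Two spread fingers pushed it along the tray to the gap. The closed fingers then pushed it straight in until a 4.6 N stop against the back board.
- **Last checks, after letting go:** The tin's centre is at rack x 72.7 mm, y -25.4 mm by the wrist camera and about 73–75 mm, -27 mm by the scene camera. It lies straight to about 1° and flat, with its lid at z 41 mm. The side camera showed too little of the lid to measure well.
- **Other goods:** The cup and the green and orange tins look unmoved in the last picture. The pot and the mug were never approached, and I did not measure any of these again.
- **Refused call:** The first move call was refused because some keys were left out. Nothing moved in it.

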